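# Turn the stock binder's top divider

### The arm

A 7-joint arm with a two-finger parallel gripper is mounted at the origin on the work surface. World frame = base frame: x ahead of the robot, y to its left, z up, the work surface at z = 0. Lengths are in mm, angles in degrees, forces in N, time in s.
With the tool pointing down it reaches from about 425 to 1025 mm from the base axis. Payload 9.4 kg.
Tool frame: the origin (TCP) lies at the very end of the fingers, on their centre line; the grasp point (between the pads) lies 19 mm behind it; z points along the fingers, y is the direction in which the jaws open and shut (so a half turn about z gives the same grasp; the last joint's range is limited). The gripper opens to 85 mm and grips with 20 to 120 N. Pads are 22 mm wide; open, the fingers measure 114 mm over their backs; the gripper's body (76 mm by 85 mm) begins 54 mm behind the grasp point. The pads swing forward as they close: fully open they stand 13 mm farther back than shut.
Start: joints at [59.261, 34.337, -0.143, 91.639, 0.103, 54.024, -4.572], TCP at [321.723, -649.706, 231.275] pointing down, gripper open.
Joint ranges: [-147.43, 147.43], [-19.82, 112.94], [-74.19, 73.91], [6.32, 146.72], [-59.91, 239.91], [6.04, 106.73], [-150.56, 150.56]. Speed limits (degrees/s): [127.2, 127.2, 172.46, 172.46, 180, 180, 180].

### API

Orientations are given as [roll, pitch, yaw] about the fixed x, y, z axes, in that order (R = Rz(yaw) Ry(pitch) Rx(roll)).
In Python, from workcell import bot, vision, job gives the robot as it stands. The module is installed in compiled form; this text tells all that it offers.
- The arm moves only by the tool jog_arm, never from a script. Its argument "commands" is one flat list of numbers, 7 for each row, row after row: the shift along the tool's x, y, z in m, then the turn, a rotation vector about the tool's x, y, z in degrees, then the closure, from 0 (fully open) to 1 (shut). In form: [dx, dy, dz, wx, wy, wz, hand, dx, dy, dz, wx, wy, wz, hand, ...]. A call has exactly 8 rows; each row shifts and turns the commanded pose from where the row before left it, along the tool's axes as they then stand; what a row does not reach is not made up. A row lasts 1/10 s, in which the tool goes at most 50 mm and 8.59 degrees, less where a joint would pass 70% of its speed; a pose out of reach is approached as far as the arm can. A call with a gripper value outside its range is refused whole. The fingers move at their own pace and stop on an object; "squeeze" is the grip in N (left out, the last holds). Time passes only in rows, so rows that do not move let the fingers close, or fill a call up. It gives the time, the measured TCP pose, the force and the opening at its end, in the units of the state.
- bot.get_obs(): the state, without advancing time (a new reading comes with each control period).
- vision.grab_frame(name): name is "scene" or "side" or "wrist"; returns (picture, depth): 400x640x3 uint8, red, green, blue; 400x640 float32, mm along the optical axis (not along the pixel's ray), 0 where there is no reading.
- vision.calibration(name): a dict with "camera_matrix" (3x3 intrinsics, pixels), "world_from_camera" (4x4, takes a point from camera to world coordinates); the wrist camera has in their place "tool_from_camera" (4x4, takes a point from camera to tool coordinates, whose origin is the TCP and whose axes are the flange's). Camera axes: x right, y up, looking along -z (the intrinsics and any distortion apply to the point x, -y, -z); pixel columns grow to the right and rows downward; lengths in mm; the calibration is good to about 2 mm. A picture is of the moment at which its call begins: read the wrist's pose just before it. calibration takes no time and is no camera call.
- job.hand_in(): hands the job in, once; it reports no verdict.
The state is a dict: "time_s": time; "joint_pos": joint angles; "qvel": joint speeds; "tau": joint torques, N m; "position": TCP position; "ee_rot": TCP orientation; "ft_force": force on the tool from outside, world axes, zero at the start; "torque": the same for the moment, N m; "width": opening from 0.0 (shut) to 1.0 (fully open).
Only numpy, scipy, OpenCV 4.12 (cv2) and the standard library are available. Lean on these libraries where they do the work, as an engineer would, in place of code of your own. Each camera call takes 0.05 s, during which the arm holds its last target. There are 200 camera calls.

### The job

The stock binder lies open on the bench; the tab of its top divider juts out at the far right. Using only the fingers of the hand, raise this divider and turn it over the rings, without pinching or flinging it, until it lies flat on the left-hand pages. Do not lift the binder or shove it from its place, and leave the other things on the bench where they are.

Things in the scene. Friction and masses are not known exactly. Their poses are not given: they have to be found in the camera images.
- binder: Open black A5 ring binder, loose on the bench, about 1.5 kg. Origin: on the bench under the middle of the spine; x runs along the spine (away from the robot within about 0.3 rad), y to the left-hand pages, z up. Covers 220 mm along x, 3 mm thick, reaching y = -196 to +196 mm. Two steel rings (27 mm outer radius, at x = +40 and -40 mm) stand 61 mm high over the spine.
- divider (a joint): Angle of the top divider about the ring axis (parallel to the binder's x, through point ring_axis): 0 = flat on the right-hand pages, as at the start; 1.57 = upright; 3.14 = flat on the left-hand pages; stops at both ends. About 1 N under the tab raises it. Let go, it sinks slowly (under 3 rad/s) to the side it leans to; within some 18 degrees of upright it may stay standing.
- ring_axis (a point): Point on the ring axis, midway along the spine, 34 mm above the bench; axes as the binder's. The top divider is a stiff grey plastic leaf, 3 mm thick, 210 mm along x, about 0.1 kg, with a printed sheet on each face; its mid-plane holds the ring axis; the leaf reaches from 14 to 175 mm from the axis, its tab to 193 mm.
- tab (a point): Centre of the top divider's tab (62 mm along x, 18 mm wide, 3 mm thick), 184 mm from the ring axis and 62 mm from the middle of the spine towards its far (+x) end; turns with the divider, axes as the binder's at the start. At the start it juts out to the right, 34 mm above the bench, with 29 mm of free height between its underside and the cover, nothing else under it.
- right_pages (a point): Middle of the top of the right-hand block of pages, 31.5 mm above the bench: 208 mm along x, solid, outer edge at y = -163 mm of the binder. Two later dividers are buried in it and do not move: their edges stand out to y = -175 mm, their tabs (58 mm long in x) to y = -193 mm, at x = 0 (22 mm high) and x = -62 mm (12 mm high).
- left_pages (a point): Middle of the top of the left-hand block of pages, 31.5 mm above the bench: 208 mm along x, solid, outer edge at y = +163 mm of the binder. Here the divider is to lie.
- spine_end (a point): Middle of the far (+x) end of the spine, on the bench, 110 mm from the binder's origin.
- front_sheet: Printed sheet and tab label on the divider's front face (up at the start), 2 to 3 mm inside its edges; origin on the ring axis, axes as the binder's at the start, turning with the divider.
- back_sheet: The same on the divider's back face (down at the start, up when turned).
- hard_drive: Bystander: bare 3.5-inch hard drive lying flat, 147 x 102 x 26 mm; origin under its middle.
- highlighter: Bystander: flat marker pen lying down, 115 x 26 x 15 mm; origin under its middle.
- power_brick: Bystander: black laptop power brick, 110 x 48 x 31 mm; origin under its middle.
- label_roll: Bystander: roll of blank labels standing on its end, 90 mm across, 50 mm high; origin under its middle.
- mug: Bystander: white mug, 82 mm across, 95 mm high, handle on its own +y side; origin under its middle.
- code_reader: Bystander: hand-held bar-code reader lying on its side, head 100 x 70 x 62 mm, handle 105 mm long towards its own -y; origin under its middle.
- screwdriver: Bystander: screwdriver lying along its own x axis, about 200 mm long; origin under its middle.

How it is judged:
By the outcome, as a careful person would: the job done as asked, in the order asked, and still so for the second after the job is handed in, with the robot touching nothing.
It also fails if it takes over 42 s, if anything falls off the work surface, if the arm or the gripper's body presses on something with over 40 N, if the wrist force passes 120 N, or if a joint passes its speed limit or range.

## Working session

There is one attempt and no reset: what is moved stays moved. The work goes in short steps, Python scripts to look and compute and a tool call to move; the robot and the scene stay as the last step left them, time stands still between calls to the robot, and variables do not carry over. Pictures are saved under pics/ and viewed, about 8 in all and at most 12, crops included, and the job is handed in when it is done.

Besides the shell and the picture viewer there is one more tool, called after "Emit:" as name(argument=value, ...), one argument or row to a line, values as JSON. jog_arm: Moves the arm, as the interface text tells. Its arguments: {"type":"object","properties":{"commands":{"type":"array"},"squeeze":{"type":"number"}},"required":["commands"]}

```bash
mkdir -p pics; cat > h.py <<'E'
import numpy as np, cv2
from workcell import bot, vision, job
from scipy.spatial.transform import Rotation as R
def grab(n,fn=None):
    o=bot.get_obs(); p,d=vision.grab_frame(n)
    if fn: cv2.imwrite('pics/'+fn,p[:,:,::-1])
    c=vision.calibration(n)
    if n=='wrist':
        T=np.eye(4);T[:3,:3]=R.from_euler('xyz',o['ee_rot'],degrees=True).as_matrix();T[:3,3]=o['position'];T=T@c['tool_from_camera']
    else: T=np.array(c['world_from_camera'])
    return p,d,np.array(c['camera_matrix']),T
def cloud(d,K,T):
    v,u=np.mgrid[:d.shape[0],:d.shape[1]]
    X=np.stack([(u-K[0,2])/K[0,0]*d,-(v-K[1,2])/K[1,1]*d,-d],-1)
    return X@T[:3,:3].T+T[:3,3]
E
python3 - <<'E'
from h import *
print(bot.get_obs())
for n in('scene','side'):
    p,d,K,T=grab(n,n+'0.png'); np.savez(n+'0.npz',p=p,d=d,K=K,T=T); print(n,K,T)
E
```

```text
{'time_s': 0.0, 'joint_pos': array([59.26023993, 34.38565488, -0.1444559 , 91.68076758,  0.10360212,
       54.02290203, -4.57025946]), 'qvel': array([ 0.049472  , -0.03645013, -0.00202544, -0.06317183, -0.01712322,
        0.13184277,  0.02827593]), 'tau': array([-5.28750957e-05, -7.76457238e+01,  1.56455576e+00, -2.58015132e+01,
        1.23272938e-02,  8.69947777e-03,  2.75300295e-05]), 'position': array([ 321.50340057, -649.29608443,  230.40393901]), 'ee_rot': array([-1.79911259e+02,  9.26292951e-03,  2.63497119e+01]), 'ft_force': array([0.10361515, 0.37589877, 0.15862755]), 'torque': array([ 0.02113231, -0.0178783 , -0.00694123]), 'width': 0.9984753489191114}
scene [[400.87925036   0.         309.92901459]
 [  0.         400.87925036 201.07864542]
 [  0.           0.           1.        ]] [[ 1.25819374e-01 -6.47911590e-01  7.51252325e-01  1.52591701e+03]
 [ 9.92036723e-01  7.78114769e-02 -9.90379389e-02 -1.71235161e+02]
 [ 5.71177555e-03  7.57730787e-01  6.52542283e-01  9.59472815e+02]
 [ 0.00000000e+00  0.00000000e+00  0.00000000e+00  1.00000000e+00]]
side [[361.78080711   0.         322.21686726]
 [  0.         361.78080711 198.09871541]
 [  0.           0.           1.        ]] [[-8.28804095e-01  4.06906328e-01 -3.84071624e-01  1.19826726e+02]
 [-5.59518620e-01 -5.96855853e-01  5.75066957e-01  5.65374315e+02]
 [ 4.76298673e-03  6.91513074e-01  7.22348242e-01  8.16300265e+02]
 [ 0.00000000e+00  0.00000000e+00  0.00000000e+00  1.00000000e+00]]
```

View pics/scene0.png

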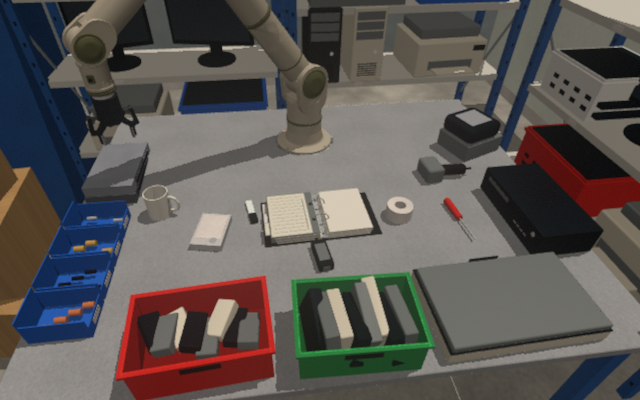

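View pics/side0.png

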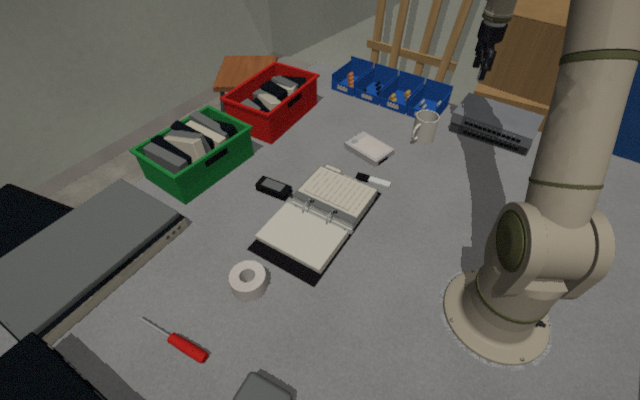

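```bash
python3 - <<'E'
from h import *
for n in('scene','side'):
    f=np.load(n+'0.npz');P=cloud(f['d'],f['K'],f['T']);p=f['p'].astype(int)
    win=np.zeros(f['d'].shape,bool)
    if n=='scene': win[175:285,180:420]=1
    else: win[115:305,225:440]=1
    win&=f['d']>0
    bench=P[...,2][win&(P[...,2]<12)]; print(n,'bench z',np.median(bench))
    z0=np.median(bench)
    bright=p.min(-1)>120
    for nm,m in(('pages',win&bright&(abs(P[...,2]-z0-33)<7)),('dark',win&(p.max(-1)<50)&(P[...,2]<z0+12)),('high',win&(P[...,2]-z0>44)),('low obj',win&(abs(P[...,2]-z0-20)<9))):
        k,l,s,c=cv2.connectedComponentsWithStats(m.astype(np.uint8))
        for i in range(1,k):
            if s[i,4]>(25 if nm!='high' else 4):
                q=P[l==i]; r=cv2.minAreaRect(q[:,:2].astype(np.float32)); print(nm,s[i],np.round(cv2.boxPoints(r)).astype(int).tolist(),np.round(q.mean(0)))
E
python3 - <<'E'
import cv2
a=cv2.imread('pics/scene0.png')[180:280,180:420];cv2.imwrite('pics/c0.png',cv2.resize(a,None,fx=3.3,fy=3.3,interpolation=2))
E
```

```text
scene bench z -0.33167598305783486
pages [ 318  189   55   43 1686] [[403, 150], [409, 3], [620, 11], [615, 158]] [517.  81.  31.]
pages [ 264  193   49   44 1676] [[408, -48], [414, -202], [627, -194], [620, -40]] [ 524. -115.   35.]
pages [189 214  41  32 485] [[470, -407], [611, -438], [633, -341], [492, -309]] [ 554. -374.   27.]
dark [361 193  20  42 172] [[402, 170], [617, 142], [623, 186], [407, 215]] [532. 177.   3.]
dark [265 236  12  11  63] [[582, -184], [597, -211], [640, -188], [626, -161]] [ 611. -185.    3.]
high [387 197  26  20 328] [[474, 275], [533, 207], [600, 265], [541, 333]] [539. 270.  49.]
high [310 198   8   5  11] [[470, -9], [473, -34], [481, -33], [477, -8]] [477. -23.  55.]
high [319 198   5   4   6] [[471, 0], [477, -1], [480, 13], [474, 14]] [476.   7.  52.]
high [314 213  14   5  18] [[548, 15], [552, -30], [561, -29], [557, 16]] [555.  -5.  54.]
high [413 268   7  17  59] [[810, 226], [865, 222], [866, 236], [812, 241]] [838. 231.  53.]
high [ 291  272  122   13 1048] [[861, -133], [923, -136], [939, 178], [877, 182]] [887.  46. 119.]
high [206 276  
[... 2257 characters left out ...]
5, 9]] [875. -58.  19.]
low obj [356 173  35  14 179] [[400, -233], [404, -259], [516, -243], [512, -216]] [ 459. -237.   13.]
low obj [256 184  50  23 250] [[572, -15], [581, -63], [752, -31], [743, 17]] [657. -10.  20.]
low obj [328 192  50  43 249] [[373, -177], [458, -192], [488, -16], [403, -2]] [432. -51.  18.]
low obj [305 203  25  16 139] [[489, -14], [490, -26], [571, -22], [571, -10]] [530. -19.  18.]
low obj [256 233  92  40 241] [[337, 102], [410, 5], [610, 157], [537, 254]] [460. 124.  20.]
low obj [241 273  14   9  59] [[531, 255], [540, 248], [560, 275], [551, 282]] [547. 264.  19.]
low obj [232 280  36  21 140] [[470, 264], [502, 241], [554, 313], [522, 336]] [505. 295.  18.]
```

View pics/c0.png

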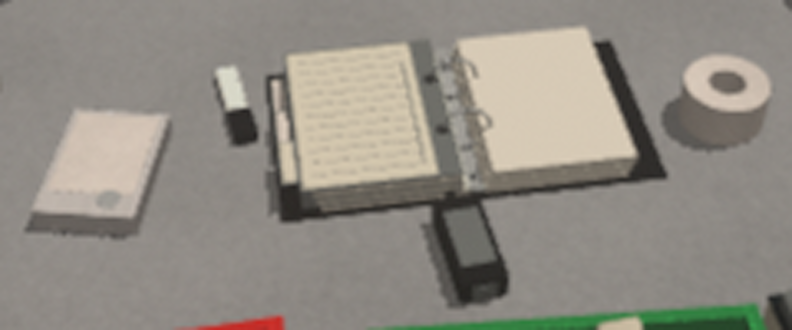

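```bash
cat > plan.py <<'E'
from h import *
B0=np.array([514,-5.,0]); YB=2.1
RB=R.from_euler('z',YB,degrees=True)
def pose(xb,yb,z,th):   # TCP in binder coords, tool tilted th below horizontal pointing to +y
    s,c=np.sin(np.radians(th)),np.cos(np.radians(th))
    M=np.column_stack([[0,s,c],[1,0,0],[0,c,-s]])
    return B0+RB.apply([xb,yb,z]), RB*R.from_matrix(M)
def cur():
    o=bot.get_obs(); return o['position'],R.from_euler('xyz',o['ee_rot'],degrees=True)
def rows(start,wps,hand=1):   # wps: list of ((p,r),n)
    p,r=start; out=[]
    for (q,s),n in wps:
        p0=p.copy(); w=(r.inv()*s).as_rotvec(degrees=True)/n; w=np.round(w,1)
        for i in range(n):
            d=np.round(r.inv().apply(p0+(q-p0)*(i+1)/n-p)/1000,3)
            out+=[*d,*w,hand]; p=p+r.apply(d*1000); r=r*R.from_rotvec(w,degrees=True)
    for k in range(0,len(out),56): print([float(x)+0 for x in out[k:k+56]])
    print('end',p,r.as_euler('xyz',degrees=True)); return p,r
E
python3 - <<'E'
from plan import *
print(np.round(vision.calibration('wrist')['tool_from_camera'],2))
rows(cur(),[(pose(60,-330,230,60),16),(pose(63,-260,110,40),8)])
E
```

```text
[[  -0.      0.95    0.32   84.01]
 [   1.      0.      0.      1.17]
 [  -0.      0.32   -0.95 -143.06]
 [   0.      0.      0.      1.  ]]
[0.024, -0.01, 0.0, 1.1, 1.7, -4.0, 1.0, 0.024, -0.009, 0.001, 1.1, 1.7, -4.0, 1.0, 0.025, -0.007, 0.002, 1.1, 1.7, -4.0, 1.0, 0.025, -0.005, 0.002, 1.1, 1.7, -4.0, 1.0, 0.025, -0.004, 0.004, 1.1, 1.7, -4.0, 1.0, 0.026, -0.001, 0.004, 1.1, 1.7, -4.0, 1.0, 0.025, 0.0, 0.005, 1.1, 1.7, -4.0, 1.0, 0.025, 0.002, 0.006, 1.1, 1.7, -4.0, 1.0]
[0.024, 0.004, 0.007, 1.1, 1.7, -4.0, 1.0, 0.025, 0.006, 0.007, 1.1, 1.7, -4.0, 1.0, 0.023, 0.008, 0.007, 1.1, 1.7, -4.0, 1.0, 0.023, 0.009, 0.009, 1.1, 1.7, -4.0, 1.0, 0.021, 0.011, 0.008, 1.1, 1.7, -4.0, 1.0, 0.021, 0.013, 0.009, 1.1, 1.7, -4.0, 1.0, 0.019, 0.014, 0.01, 1.1, 1.7, -4.0, 1.0, 0.018, 0.016, 0.009, 1.1, 1.7, -4.0, 1.0]
[0.0, 0.0, 0.017, 0.0, 2.4, 0.0, 1.0, -0.001, 0.001, 0.018, 0.0, 2.4, 0.0, 1.0, -0.002, 0.0, 0.017, 0.0, 2.4, 0.0, 1.0, -0.002, 0.001, 0.017, 0.0, 2.4, 0.0, 1.0, -0.003, 0.0, 0.017, 0.0, 2.4, 0.0, 1.0, -0.004, 0.0, 0.017, 0.0, 2.4, 0.0, 1.0, -0.004, 0.001, 0.017, 0.0, 2.4, 0.0, 1.0, -0.006, 0.0, 0.017, 0.0, 2.4, 0.0, 1.0]
end [ 586.21130379 -262.52028149  109.56794324] [-179.87260957  -49.9565147    91.91085172]
```

Emit:
jog_arm(
  commands=[0.024,-0.01,0.0,1.1,1.7,-4.0,1.0,0.024,-0.009,0.001,1.1,1.7,-4.0,1.0,0.025,-0.007,0.002,1.1,1.7,-4.0,1.0,0.025,-0.005,0.002,1.1,1.7,-4.0,1.0,0.025,-0.004,0.004,1.1,1.7,-4.0,1.0,0.026,-0.001,0.004,1.1,1.7,-4.0,1.0,0.025,0.0,0.005,1.1,1.7,-4.0,1.0,0.025,0.002,0.006,1.1,1.7,-4.0,1.0],
)

```text
time_s: 0.9
position: [454.2, -490.3, 230.8]
ee_rot: [-175.2, -15.4, 58.1]
ft_force: [-0.5, 0.3, -0.7]
width: -0.002
```

Emit:
jog_arm(
  commands=[0.024,0.004,0.007,1.1,1.7,-4.0,1.0,0.025,0.006,0.007,1.1,1.7,-4.0,1.0,0.023,0.008,0.007,1.1,1.7,-4.0,1.0,0.023,0.009,0.009,1.1,1.7,-4.0,1.0,0.021,0.011,0.008,1.1,1.7,-4.0,1.0,0.021,0.013,0.009,1.1,1.7,-4.0,1.0,0.019,0.014,0.01,1.1,1.7,-4.0,1.0,0.018,0.016,0.009,1.1,1.7,-4.0,1.0],
)

```text
time_s: 1.7
position: [586.2, -332.2, 230.3]
ee_rot: [-179.9, -30.8, 92.1]
ft_force: [-0.2, 0.4, -0.8]
width: -0.004
```

Emit:
jog_arm(
  commands=[0.0,0.0,0.017,0.0,2.4,0.0,1.0,-0.001,0.001,0.018,0.0,2.4,0.0,1.0,-0.002,0.0,0.017,0.0,2.4,0.0,1.0,-0.002,0.001,0.017,0.0,2.4,0.0,1.0,-0.003,0.0,0.017,0.0,2.4,0.0,1.0,-0.004,0.0,0.017,0.0,2.4,0.0,1.0,-0.004,0.001,0.017,0.0,2.4,0.0,1.0,-0.006,0.0,0.017,0.0,2.4,0.0,1.0],
)

```text
time_s: 2.5
position: [585.3, -263.4, 108.0]
ee_rot: [-179.8, -50.1, 91.7]
ft_force: [-0.1, 0.4, 0.4]
width: -0.002
```

```bash
python3 - <<'E'
from plan import *
o=bot.get_obs(); print(o['time_s'],o['position'],o['ee_rot'],o['joint_pos'])
p,d,K,T=grab('wrist','w1.png'); np.savez('w1.npz',p=p,d=d,K=K,T=T)
P=cloud(d,K,T); Q=RB.inv().apply((P-B0).reshape(-1,3)).reshape(P.shape)
np.save('w1Q.npy',Q)
ok=d>0
# binder-frame: z profile vs y along x strips
for x in (-60,0,45,65,85):
    m=ok&(abs(Q[...,0]-x)<4)&(Q[...,1]>-225)&(Q[...,1]<-150)
    q=Q[m]; print(x,[(int(y),round(float(np.median(q[abs(q[:,1]-y)<1.5,2])),0)) for y in range(-212,-155,4) if (abs(q[:,1]-y)<1.5).any()])
E
```

```text
2.5 [ 585.31625595 -263.44451689  108.02387051] [-179.75792042  -50.07624774   91.67567523] [ 55.34942738  57.43042218 -34.20629327  88.40071848 -14.54813723
  68.43768959  38.48345299]
-60 [(-212, 0.0), (-208, 0.0), (-204, 0.0), (-200, 1.0), (-196, 5.0), (-192, 13.0), (-188, 14.0), (-184, 14.0), (-180, 14.0), (-176, 24.0), (-172, 36.0), (-168, 36.0), (-164, 36.0), (-160, 36.0), (-156, 36.0)]
0 [(-212, 0.0), (-208, 0.0), (-204, 0.0), (-200, 1.0), (-196, 22.0), (-192, 23.0), (-188, 23.0), (-184, 24.0), (-180, 24.0), (-176, 35.0), (-172, 36.0), (-168, 36.0), (-164, 36.0), (-160, 36.0), (-156, 36.0)]
45 [(-212, 0.0), (-208, 0.0), (-204, 1.0), (-200, 1.0), (-196, 34.0), (-192, 35.0), (-188, 35.0), (-184, 35.0), (-180, 35.0), (-176, 36.0), (-172, 36.0), (-168, 36.0), (-164, 36.0), (-160, 36.0), (-156, 36.0)]
65 [(-208, 0.0), (-204, 0.0), (-200, 1.0), (-196, 34.0), (-192, 35.0), (-188, 36.0), (-184, 35.0), (-180, 35.0), (-176, 36.0), (-172, 36.0), (-168, 36.0), (-164, 36.0), (-160, 36.0), (-156, 35.0)]
85 [(-212, 0.0), (-208, 0.0), (-204, 0.0), (-200, 2.0), (-196, 34.0), (-192, 35.0), (-188, 35.0), (-184, 35.0), (-180, 35.0), (-176, 36.0), (-172, 36.0), (-168, 36.0), (-164, 36.0), (-160, 36.0), (-156, 36.0)]
```

View pics/w1.png

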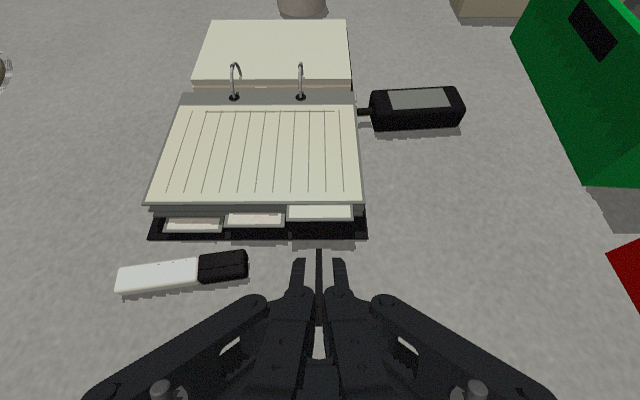

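```bash
sed -i 's/-5.,0\]/-7.,0]/' plan.py; python3 - <<'E'
from plan import *
e=rows(cur(),[(pose(63,-240,15.5,35),8)])
rows(e,[(pose(63,-188,15.5,35),8)])
E
```

```text
[-0.007, 0.0, 0.009, 0.0, 0.6, -0.1, 1.0, -0.007, 0.001, 0.009, 0.0, 0.6, -0.1, 1.0, -0.008, 0.0, 0.008, 0.0, 0.6, -0.1, 1.0, -0.007, 0.001, 0.009, 0.0, 0.6, -0.1, 1.0, -0.007, 0.0, 0.008, 0.0, 0.6, -0.1, 1.0, -0.008, 0.0, 0.009, 0.0, 0.6, -0.1, 1.0, -0.008, 0.001, 0.008, 0.0, 0.6, -0.1, 1.0, -0.007, 0.0, 0.008, 0.0, 0.6, -0.1, 1.0]
end [ 585.55172131 -244.42745329   15.9554461 ] [179.61105428 -55.14146306  92.68819008]
[0.004, 0.0, 0.005, 0.0, 0.0, 0.0, 1.0, 0.003, 0.0, 0.006, 0.0, 0.0, 0.0, 1.0, 0.004, 0.0, 0.005, 0.0, 0.0, 0.0, 1.0, 0.004, 0.0, 0.005, 0.0, 0.0, 0.0, 1.0, 0.003, 0.0, 0.006, 0.0, 0.0, 0.0, 1.0, 0.004, 0.0, 0.005, 0.0, 0.0, 0.0, 1.0, 0.004, 0.0, 0.005, 0.0, 0.0, 0.0, 1.0, 0.003, 0.0, 0.006, 0.0, 0.0, 0.0, 1.0]
end [ 583.41110459 -192.61230383   15.1756729 ] [179.61105428 -55.14146306  92.68819008]
```

Emit:
jog_arm(
  commands=[-0.007,0.0,0.009,0.0,0.6,-0.1,1.0,-0.007,0.001,0.009,0.0,0.6,-0.1,1.0,-0.008,0.0,0.008,0.0,0.6,-0.1,1.0,-0.007,0.001,0.009,0.0,0.6,-0.1,1.0,-0.007,0.0,0.008,0.0,0.6,-0.1,1.0,-0.008,0.0,0.009,0.0,0.6,-0.1,1.0,-0.008,0.001,0.008,0.0,0.6,-0.1,1.0,-0.007,0.0,0.008,0.0,0.6,-0.1,1.0],
)

```text
time_s: 3.35
position: [589.3, -245.5, 20.6]
ee_rot: [179.0, -54.7, 93.3]
ft_force: [-0.1, -0.5, -0.8]
width: 0.002
```

```bash
python3 - <<'E'
from plan import *
o=bot.get_obs(); print(o['time_s'],o['position'],o['ee_rot'],o['ft_force'])
p,d,K,T=grab('wrist','w2.png')
rows(cur(),[(pose(63,-188,15.5,35),8)])
E
```

```text
3.35 [ 589.29056978 -245.54866624   20.64282001] [178.97571551 -54.72615956  93.33020646] [-0.08690143 -0.51310693 -0.80407831]
[0.003, 0.0, 0.006, 0.0, 0.0, 0.1, 1.0, 0.004, -0.001, 0.005, 0.0, 0.0, 0.1, 1.0, 0.003, 0.0, 0.006, 0.0, 0.0, 0.1, 1.0, 0.004, 0.0, 0.005, 0.0, 0.0, 0.1, 1.0, 0.003, 0.0, 0.006, 0.0, 0.0, 0.1, 1.0, 0.004, -0.001, 0.006, 0.0, 0.0, 0.1, 1.0, 0.003, 0.0, 0.005, 0.0, 0.0, 0.1, 1.0, 0.004, 0.0, 0.006, 0.0, 0.0, 0.1, 1.0]
end [ 584.18731256 -192.24004033   15.62476866] [-179.68770905  -54.82363627   91.79645033]
```

View pics/w2.png

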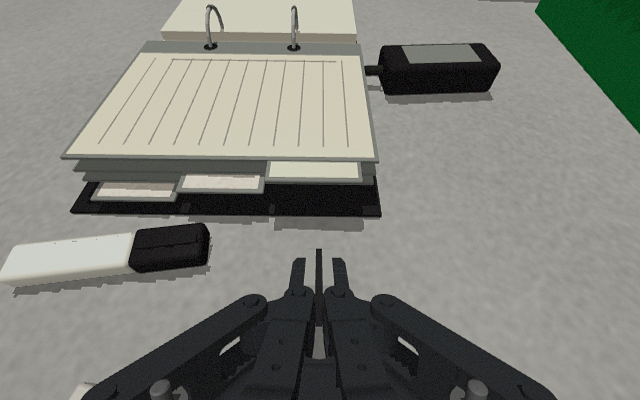

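```bash
python3 - <<'E'
from plan import *
o=bot.get_obs(); print(o['time_s'],o['position'],o['ee_rot'],o['joint_pos'],o['qvel'])
rows(cur(),[(pose(63,-235,14.5,35),4),(pose(63,-215,14.5,35),4)])
E
```

```text
3.4 [ 588.3057662  -245.0286742    18.67012569] [179.17727407 -54.82007254  93.18505743] [ 55.10738127  66.05521396 -34.45804447  87.59029681 -14.28731479
  65.3377896   42.41565031] [ 0.2865142  -0.87976672  0.37239911  1.01367769  0.27231087  0.7903076
 -0.98441941]
[0.0, -0.001, 0.002, 0.0, 0.0, 0.2, 1.0, 0.0, 0.0, 0.001, 0.0, 0.0, 0.2, 1.0, 0.0, -0.001, 0.002, 0.0, 0.0, 0.2, 1.0, 0.0, -0.001, 0.002, 0.0, 0.0, 0.2, 1.0, 0.003, 0.0, 0.004, 0.0, 0.0, 0.0, 1.0, 0.003, 0.0, 0.004, 0.0, 0.0, 0.0, 1.0, 0.003, 0.0, 0.004, 0.0, 0.0, 0.0, 1.0, 0.002, 0.0, 0.004, 0.0, 0.0, 0.0, 1.0]
end [ 584.39497181 -220.02985943   14.40079005] [-179.68770905  -54.82363627   91.79645033]
```

Emit:
jog_arm(
  commands=[0.003,0.0,0.004,0.0,0.0,0.0,1.0,0.003,0.0,0.004,0.0,0.0,0.0,1.0,0.003,0.0,0.004,0.0,0.0,0.0,1.0,0.003,0.0,0.004,0.0,0.0,0.0,1.0,0,0,0,0,0,0,1,0,0,0,0,0,0,1,0,0,0,0,0,0,1,0,0,0,0,0,0,1],
)

```text
time_s: 4.2
position: [588.3, -226.1, 22.2]
ee_rot: [179.0, -54.7, 93.3]
ft_force: [-0.9, -0.2, -0.4]
width: -0.002
```

```bash
python3 - <<'E'
from plan import *
o=bot.get_obs(); print(o['time_s'],o['position'],o['ee_rot'],o['joint_pos'],o['ft_force'])
rows(cur(),[(pose(63,-188,15,35),6),(pose(63,-188,15,35),2)])
E
```

```text
4.2 [ 588.3350484  -226.058763     22.17795598] [178.98137344 -54.66520817  93.30225844] [ 54.58230652  65.36721442 -35.00252833  89.65492306 -14.85427022
  63.24939916  42.12125955] [-0.88665507 -0.21117581 -0.35153146]
[0.002, -0.001, 0.005, 0.0, 0.1, 0.1, 1.0, 0.003, 0.0, 0.006, 0.0, 0.1, 0.1, 1.0, 0.002, -0.001, 0.005, 0.0, 0.1, 0.1, 1.0, 0.002, 0.0, 0.005, 0.0, 0.1, 0.1, 1.0, 0.002, -0.001, 0.005, 0.0, 0.1, 0.1, 1.0, 0.002, 0.0, 0.006, 0.0, 0.1, 0.1, 1.0, 0.0, 0.0, 0.0, 0.0, -0.1, 0.0, 1.0, 0.0, 0.0, 0.0, 0.0, -0.1, 0.0, 1.0]
end [ 584.02041461 -192.54621114   14.40368639] [179.82920065 -55.07143089  92.26687781]
```

Emit:
jog_arm(
  commands=[-0.003,-0.002,0.002,0,0,0,1,-0.003,-0.002,0.002,0,0,0,1,0,0,0,0,0,0,1,0,0,0,0,0,0,1,0,0,0,0,0,0,1,0,0,0,0,0,0,1,0,0,0,0,0,0,1,0,0,0,0,0,0,1],
)

```text
time_s: 5.0
position: [584.5, -226.1, 15.0]
ee_rot: [179.0, -54.7, 93.3]
ft_force: [-1.0, -0.2, -0.5]
width: -0.002
```

```bash
python3 - <<'E'
from plan import *
o=bot.get_obs(); print(o['time_s'],o['position'],o['ee_rot'],o['joint_pos'],o['ft_force'],o['tau'])
rows(cur(),[(pose(63,-188,15,35),6)])
E
```

```text
5.0 [ 584.47086056 -226.08287423   15.04762449] [178.97102108 -54.67666558  93.33664462] [ 54.76055324  65.80181281 -34.88359172  89.99339709 -14.64290641
  62.73783996  42.52159269] [-0.96055771 -0.21268333 -0.50056699] [ 9.00938030e-04 -9.20868087e+01 -1.63195843e+01 -1.10771254e+01
 -2.37478808e+00  2.39376515e+00 -2.72794605e-04]
[0.003, 0.0, 0.005, 0.0, 0.1, 0.1, 1.0, 0.003, 0.0, 0.004, 0.0, 0.1, 0.1, 1.0, 0.004, 0.0, 0.005, 0.0, 0.1, 0.1, 1.0, 0.003, 0.001, 0.004, 0.0, 0.1, 0.1, 1.0, 0.003, 0.0, 0.005, 0.0, 0.1, 0.1, 1.0, 0.003, 0.0, 0.004, 0.0, 0.1, 0.1, 1.0]
end [ 584.11360644 -193.05605092   15.08930908] [179.81819657 -55.28299361  92.30220298]
```

Emit:
jog_arm(
  commands=[0.003,0.0,0.005,0.0,0,0,1.0,0.003,0.0,0.004,0.0,0,0,1.0,0.004,0.0,0.005,0.0,0,0,1.0,0.003,0.0,0.004,0.0,0,0,1.0,0.003,0.0,0.005,0.0,0,0,1.0,0.003,0.0,0.004,0.0,0,0,1.0,0,0,0,0,0,0,1,0,0,0,0,0,0,1],
)

```text
time_s: 5.8
position: [583.0, -193.1, 14.9]
ee_rot: [179.0, -54.7, 93.3]
ft_force: [-0.1, -0.3, -0.1]
width: 0.003
```

```bash
python3 - <<'E'
from plan import *
o=bot.get_obs(); print(o['time_s'],o['position'],o['ee_rot'],o['ft_force'])
p,d,K,T=grab('wrist')
cv2.imwrite('pics/w3.png',cv2.resize(p[60:360,180:480,::-1],None,fx=2,fy=2))
# arc plan
def c(phi,r,th=35,lead=0):
    f,t=np.radians(phi),np.radians(th)
    y=-r*np.cos(f)-1.5*np.sin(f)-11*np.sin(t); z=34+r*np.sin(f)-1.5*np.cos(f)-11*np.cos(t)
    return pose(63,y,z,th)
e=rows(cur(),[(c(3,181),3),(c(9,180),5)])
e=rows(e,[(c(9+3*k,180-2*k),2) for k in range(1,5)])
E
```

```text
5.8 [ 583.01446056 -193.1299969    14.8597861 ] [178.97820581 -54.67207672  93.33375051] [-0.07155547 -0.2552353  -0.08896266]
[0.005, 0.0, -0.003, 0.0, 0.1, 0.2, 1.0, 0.006, 0.001, -0.003, 0.0, 0.1, 0.2, 1.0, 0.005, 0.0, -0.003, 0.0, 0.1, 0.2, 1.0, 0.003, 0.0, -0.002, 0.0, 0.0, 0.0, 1.0, 0.004, 0.0, -0.001, 0.0, 0.0, 0.0, 1.0, 0.003, 0.0, -0.002, 0.0, 0.0, 0.0, 1.0, 0.003, 0.0, -0.002, 0.0, 0.0, 0.0, 1.0, 0.004, 0.0, -0.002, 0.0, 0.0, 0.0, 1.0]
end [ 583.65729532 -189.07087087   52.13284525] [179.8303255  -54.97317619  92.27661519]
[0.005, 0.0, -0.001, 0.0, 0.0, 0.1, 1.0, 0.004, 0.0, -0.001, 0.0, 0.0, 0.1, 1.0, 0.005, 0.0, -0.001, 0.0, 0.0, 0.0, 1.0, 0.004, 0.0, 0.0, 0.0, 0.0, 0.0, 1.0, 0.005, 0.0, -0.001, 0.0, 0.0, 0.0, 1.0, 0.005, 0.0, 0.0, 0.0, 0.0, 0.0, 1.0, 0.004, 0.0, -0.001, 0.0, 0.0, 0.0, 1.0, 0.005, 0.0, 0.0, 0.0, 0.0, 0.0, 1.0]
end [ 583.06619769 -171.93906865   85.30135213] [-179.88432826  -54.97327044   91.92815804]
```

View pics/w3.png

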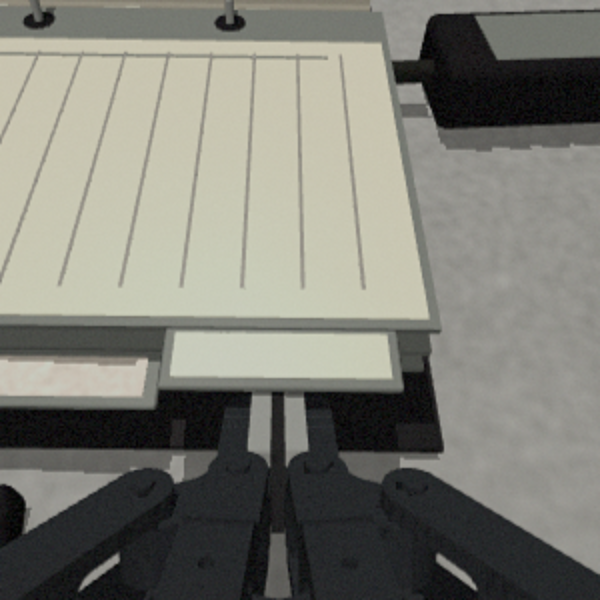

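Emit:
jog_arm(
  commands=[0.005,0.0,-0.003,0.0,0,0,1.0,0.006,0.0,-0.003,0.0,0,0,1.0,0.005,0.0,-0.003,0.0,0,0,1.0,0.003,0.0,-0.002,0.0,0.0,0.0,1.0,0.004,0.0,-0.001,0.0,0.0,0.0,1.0,0.003,0.0,-0.002,0.0,0.0,0.0,1.0,0.003,0.0,-0.002,0.0,0.0,0.0,1.0,0.004,0.0,-0.002,0.0,0.0,0.0,1.0],
)

```text
time_s: 6.65
position: [582.3, -188.5, 52.4]
ee_rot: [179.0, -54.7, 93.3]
ft_force: [-0.0, 1.0, -0.9]
width: 0.002
```

```bash
cat >> plan.py <<'E'
def c(phi,r,th=35):
    f,t=np.radians(phi),np.radians(th)
    y=-r*np.cos(f)-1.5*np.sin(f)-11*np.sin(t); z=34+r*np.sin(f)-1.5*np.cos(f)-11*np.cos(t)
    return pose(63,y,z,th)
E
python3 - <<'E'
from plan import *
o=bot.get_obs(); print(o['time_s'],o['position'],o['ee_rot'],o['ft_force'])
p,d,K,T=grab('wrist'); cv2.imwrite('pics/w4.png',cv2.resize(p[:,120:520,::-1],None,fx=1.4,fy=1.4))
e=rows(cur(),[(c(9+3*k,180-2*k),2) for k in range(1,5)])
E
```

```text
6.65 [ 582.31813581 -188.5360233    52.42162409] [178.99834112 -54.69794678  93.323397  ] [-0.03829304  0.99034903 -0.91536377]
[0.004, 0.001, -0.001, 0.0, 0.1, 0.4, 1.0, 0.004, 0.0, -0.001, 0.0, 0.1, 0.4, 1.0, 0.005, 0.0, -0.001, 0.0, 0.0, 0.0, 1.0, 0.004, 0.0, 0.0, 0.0, 0.0, 0.0, 1.0, 0.005, 0.0, -0.001, 0.0, 0.0, 0.0, 1.0, 0.004, 0.0, 0.0, 0.0, 0.0, 0.0, 1.0, 0.005, 0.0, -0.001, 0.0, 0.0, 0.0, 1.0, 0.005, 0.0, 0.0, 0.0, 0.0, 0.0, 1.0]
end [ 582.85703135 -171.71680403   85.56608561] [-179.92794776  -54.90617624   92.00067228]
```

View pics/w4.png

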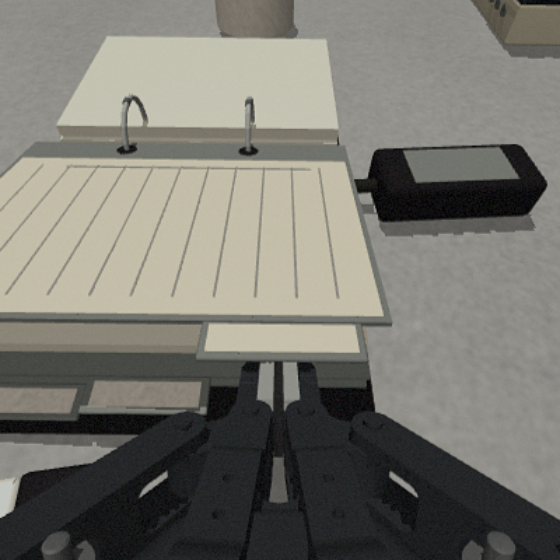

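```bash
python3 - <<'E'
from plan import *
p,r=cur()
W=[]
for k in range(1,41):
    phi=9+2.8*k if k<=30 else 93+2*(k-30)
    W.append(((c(phi,max(160,180-1.2*k))[0],r),1))
rows((p,r),W)
E
```

```text
[0.007, 0.001, -0.002, 0.0, 0.0, 0.0, 1.0, 0.008, 0.0, -0.002, 0.0, 0.0, 0.0, 1.0, 0.009, 0.0, -0.002, 0.0, 0.0, 0.0, 1.0, 0.008, 0.001, -0.002, 0.0, 0.0, 0.0, 1.0, 0.009, 0.0, -0.001, 0.0, 0.0, 0.0, 1.0, 0.008, 0.0, 0.0, 0.0, 0.0, 0.0, 1.0, 0.009, 0.0, 0.0, 0.0, 0.0, 0.0, 1.0, 0.008, 0.0, 0.0, 0.0, 0.0, 0.0, 1.0]
[0.009, 0.0, 0.001, 0.0, 0.0, 0.0, 1.0, 0.008, 0.0, 0.001, 0.0, 0.0, 0.0, 1.0, 0.008, 0.0, 0.002, 0.0, 0.0, 0.0, 1.0, 0.008, 0.0, 0.002, 0.0, 0.0, 0.0, 1.0, 0.008, 0.001, 0.002, 0.0, 0.0, 0.0, 1.0, 0.007, 0.0, 0.003, 0.0, 0.0, 0.0, 1.0, 0.008, 0.0, 0.003, 0.0, 0.0, 0.0, 1.0, 0.007, 0.0, 0.003, 0.0, 0.0, 0.0, 1.0]
[0.007, 0.0, 0.004, 0.0, 0.0, 0.0, 1.0, 0.007, 0.0, 0.002, 0.0, 0.0, 0.0, 1.0, 0.008, 0.0, 0.004, 0.0, 0.0, 0.0, 1.0, 0.006, 0.0, 0.003, 0.0, 0.0, 0.0, 1.0, 0.007, 0.0, 0.004, 0.0, 0.0, 0.0, 1.0, 0.007, 0.0, 0.005, 0.0, 0.0, 0.0, 1.0, 0.006, 0.0, 0.004, 0.0, 0.0, 0.0, 1.0, 0.006, 0.001, 0.005, 0.0, 0.0, 0.0, 1.0]
[0.006, 0.0, 0.005, 0.0, 0.0, 0.0, 1.0, 0.005, 0.0, 0.006, 0.0, 0.0, 0.0, 1.0, 0.006, 0.0, 0.006, 0.0, 0.0, 0.0, 1.0, 0.005, 0.0, 0.006, 0.0, 0.0, 0.0, 1.0, 0.004, 0.0, 0.006, 0.0, 0.0, 0.0, 1.0, 0.005, 0.0, 0.006, 0.0, 0.0, 0.0, 1.0, 0.003, 0.0, 0.005, 0.0, 0.0, 0.0, 1.0, 0.003, 0.0, 0.005, 0.0, 0.0, 0.0, 1.0]
[0.002, 0.0, 0.005, 0.0, 0.0, 0.0, 1.0, 0.003, 0.0, 0.005, 0.0, 0.0, 0.0, 1.0, 0.002, 0.0, 0.005, 0.0, 0.0, 0.0, 1.0, 0.002, 0.0, 0.005, 0.0, 0.0, 0.0, 1.0, 0.002, 0.0, 0.006, 0.0, 0.0, 0.0, 1.0, 0.002, 0.0, 0.005, 0.0, 0.0, 0.0, 1.0, 0.001, 0.0, 0.005, 0.0, 0.0, 0.0, 1.0, 0.001, 0.0, 0.006, 0.0, 0.0, 0.0, 1.0]
end [574.74662607  50.13720322 172.26777452] [178.94031337 -54.69927532  93.38559281]
```

Emit:
jog_arm(
  commands=[0.007,0.001,-0.002,0.0,0.0,0.0,1.0,0.008,0.0,-0.002,0.0,0.0,0.0,1.0,0.009,0.0,-0.002,0.0,0.0,0.0,1.0,0.008,0.001,-0.002,0.0,0.0,0.0,1.0,0.009,0.0,-0.001,0.0,0.0,0.0,1.0,0.008,0.0,0.0,0.0,0.0,0.0,1.0,0.009,0.0,0.0,0.0,0.0,0.0,1.0,0.008,0.0,0.0,0.0,0.0,0.0,1.0],
)

```text
time_s: 7.5
position: [582.4, -157.3, 112.0]
ee_rot: [179.0, -54.7, 93.3]
ft_force: [0.3, -0.4, -0.6]
width: -0.001
```

Emit:
jog_arm(
  commands=[0.009,0.0,0.001,0.0,0.0,0.0,1.0,0.008,0.0,0.001,0.0,0.0,0.0,1.0,0.008,0.0,0.002,0.0,0.0,0.0,1.0,0.008,0.0,0.002,0.0,0.0,0.0,1.0,0.008,0.001,0.002,0.0,0.0,0.0,1.0,0.007,0.0,0.003,0.0,0.0,0.0,1.0,0.008,0.0,0.003,0.0,0.0,0.0,1.0,0.007,0.0,0.003,0.0,0.0,0.0,1.0],
)

```text
time_s: 8.3
position: [580.8, -106.9, 153.3]
ee_rot: [179.0, -54.7, 93.3]
ft_force: [-0.5, -0.8, -0.1]
width: -0.0
```

```bash
python3 - <<'E'
from plan import *
o=bot.get_obs(); print(o['time_s'],o['position'],c(53.8,160.8)[0],o['ee_rot'],o['ft_force'],o['joint_pos'])
p,d,K,T=grab('scene'); cv2.imwrite('pics/s5.png',cv2.resize(p[130:290,180:420,::-1],None,fx=3,fy=3))
E
```

```text
8.3 [ 580.7965678  -106.91983968  153.29751622] [ 580.7132722  -107.11178661  153.8626372 ] [178.97718039 -54.69066951  93.3388506 ] [-0.4949254  -0.82156676 -0.13863493] [ 51.90954764  53.38684309 -40.93381055 100.90485132 -21.84964888
  58.25627127  36.3470334 ]
```

View pics/s5.png

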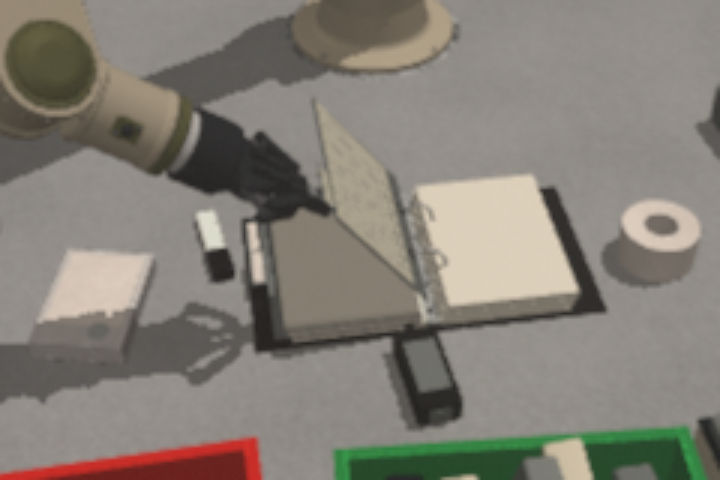

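Divider rests on the fingertips at about 55° (leaf from (330,205) to (420,290) in the crop). Continuing the arc.

Emit:
jog_arm(
  commands=[0.007,0.0,0.004,0.0,0.0,0.0,1.0,0.007,0.0,0.002,0.0,0.0,0.0,1.0,0.008,0.0,0.004,0.0,0.0,0.0,1.0,0.006,0.0,0.003,0.0,0.0,0.0,1.0,0.007,0.0,0.004,0.0,0.0,0.0,1.0,0.007,0.0,0.005,0.0,0.0,0.0,1.0,0.006,0.0,0.004,0.0,0.0,0.0,1.0,0.006,0.001,0.005,0.0,0.0,0.0,1.0],
)

```text
time_s: 9.15
position: [578.9, -50.5, 179.2]
ee_rot: [179.0, -54.7, 93.3]
ft_force: [-0.4, -0.9, -0.5]
width: 0.003
```

Emit:
jog_arm(
  commands=[0.006,0.0,0.005,0.0,0.0,0.0,1.0,0.005,0.0,0.006,0.0,0.0,0.0,1.0,0.006,0.0,0.006,0.0,0.0,0.0,1.0,0.005,0.0,0.006,0.0,0.0,0.0,1.0,0.004,0.0,0.006,0.0,0.0,0.0,1.0,0.005,0.0,0.006,0.0,0.0,0.0,1.0,0.003,0.0,0.005,0.0,0.0,0.0,1.0,0.003,0.0,0.005,0.0,0.0,0.0,1.0],
)

```text
time_s: 9.95
position: [576.5, 7.4, 183.2]
ee_rot: [179.0, -54.7, 93.3]
ft_force: [0.6, -0.2, 1.2]
width: -0.0
```

Emit:
jog_arm(
  commands=[0.002,0.0,0.005,0.0,0.0,0.0,1.0,0.003,0.0,0.005,0.0,0.0,0.0,1.0,0.002,0.0,0.005,0.0,0.0,0.0,1.0,0.002,0.0,0.005,0.0,0.0,0.0,1.0,0.002,0.0,0.006,0.0,0.0,0.0,1.0,0.002,0.0,0.005,0.0,0.0,0.0,1.0,0.001,0.0,0.005,0.0,0.0,0.0,1.0,0.001,0.0,0.006,0.0,0.0,0.0,1.0],
)

```text
time_s: 10.75
position: [574.8, 50.1, 171.0]
ee_rot: [179.0, -54.7, 93.3]
ft_force: [0.0, 0.2, 1.0]
width: 0.0
```

```bash
python3 - <<'E'
from plan import *
o=bot.get_obs(); print(o['time_s'],o['position'],c(113,160)[0],o['ee_rot'],o['ft_force'],o['joint_pos'])
p,d,K,T=grab('scene'); cv2.imwrite('pics/s6.png',cv2.resize(p[130:290,180:420,::-1],None,fx=3,fy=3))
p,r=cur(); rows((p,r),[((c(113+3*k,160)[0],r),1) for k in range(1,17)])
E
```

```text
10.75 [574.83625727  50.10203158 170.97324908] [574.9486285   50.09861405 172.85620076] [178.97168564 -54.67286656  93.32322106] [0.01922112 0.18471573 0.99087607] [ 44.06935166  50.5168922  -46.46616104 110.94658648 -29.20847912
  43.69716995  33.58180663]
[0.003, 0.001, 0.006, 0.0, 0.0, 0.0, 1.0, 0.001, 0.0, 0.008, 0.0, 0.0, 0.0, 1.0, 0.001, 0.0, 0.009, 0.0, 0.0, 0.0, 1.0, 0.0, 0.0, 0.008, 0.0, 0.0, 0.0, 1.0, 0.0, 0.0, 0.009, 0.0, 0.0, 0.0, 1.0, -0.001, 0.0, 0.008, 0.0, 0.0, 0.0, 1.0, -0.001, 0.0, 0.008, 0.0, 0.0, 0.0, 1.0, -0.001, 0.0, 0.008, 0.0, 0.0, 0.0, 1.0]
[-0.002, 0.0, 0.009, 0.0, 0.0, 0.0, 1.0, -0.002, 0.0, 0.008, 0.0, 0.0, 0.0, 1.0, -0.003, 0.0, 0.008, 0.0, 0.0, 0.0, 1.0, -0.003, 0.0, 0.007, 0.0, 0.0, 0.0, 1.0, -0.003, -0.001, 0.008, 0.0, 0.0, 0.0, 1.0, -0.004, 0.0, 0.007, 0.0, 0.0, 0.0, 1.0, -0.005, 0.0, 0.008, 0.0, 0.0, 0.0, 1.0, -0.004, 0.0, 0.007, 0.0, 0.0, 0.0, 1.0]
end [571.30697156 140.10395834  78.42897362] [179.02144027 -54.71435005  93.35273307]
```

View pics/s6.png

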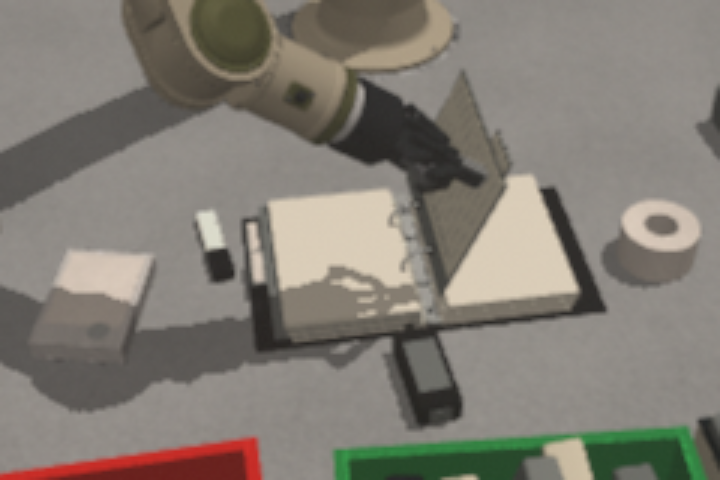

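Emit:
jog_arm(
  commands=[0.003,0.001,0.006,0.0,0.0,0.0,1.0,0.001,0.0,0.008,0.0,0.0,0.0,1.0,0.001,0.0,0.009,0.0,0.0,0.0,1.0,0.0,0.0,0.008,0.0,0.0,0.0,1.0,0.0,0.0,0.009,0.0,0.0,0.0,1.0,0,0,0,0,0,0,1,0,0,0,0,0,0,1,0,0,0,0,0,0,1],
)

```text
time_s: 11.6
position: [574.6, 85.1, 152.1]
ee_rot: [179.0, -54.7, 93.3]
ft_force: [0.1, -0.2, -0.6]
width: -0.001
```

Emit:
jog_arm(
  commands=[0,0,-0.01,0,0,0,1,0,0,-0.02,0,0,0,1,0,0,-0.03,0,0,0,1,0,0,-0.03,0,0,0,1,0,0,-0.03,0,0,0,1,0,0,-0.03,0,0,0,1,0,0,-0.03,0,0,0,1,0,0,-0.02,0,0,0,1],
)

```text
time_s: 12.4
position: [580.6, -80.8, 269.3]
ee_rot: [178.9, -54.6, 93.3]
ft_force: [0.1, 1.1, -0.3]
width: 0.002
```

```bash
python3 - <<'E'
from plan import *
o=bot.get_obs(); print(o['time_s'],o['position'],o['ee_rot'],o['ft_force'])
p,d,K,T=grab('scene'); cv2.imwrite('pics/s7.png',cv2.resize(p[130:290,180:420,::-1],None,fx=3,fy=3))
p2,d,K,T=grab('side'); P=cloud(d,K,T); Q=RB.inv().apply((P-B0).reshape(-1,3)); Q=Q[d.ravel()>0]
for y in (-190,-150,-100,-50,50,100,150,170,184,192):
    m=(abs(Q[:,1]-y)<4)&(abs(Q[:,0]-62)<25); print(y,np.round(np.median(Q[m,2]),1) if m.any() else None)
E
```

```text
12.4 [580.61885626 -80.8012073  269.29039771] [178.8720685  -54.56291313  93.26270178] [ 0.09813417  1.11974462 -0.25961452]
-190 391.5
-150 334.0
-100 291.5
-50 30.0
50 34.9
100 34.2
150 34.5
170 33.9
184 18.9
192 3.6
```

View pics/s7.png

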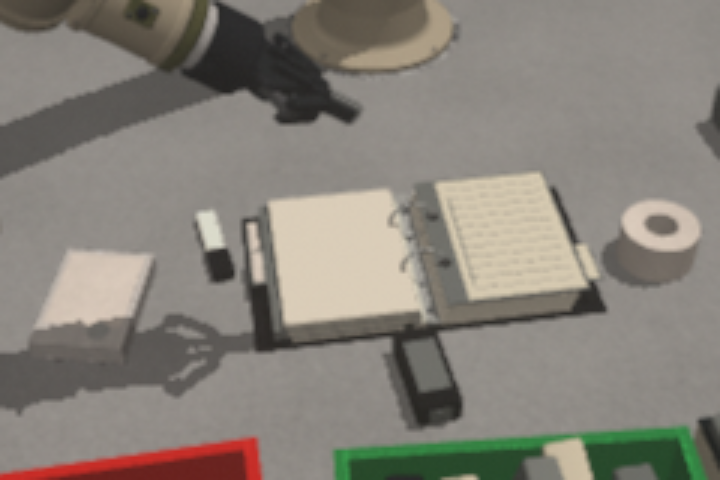

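Emit:
jog_arm(
  commands=[0,0,0,0,0,0,1,0,0,0,0,0,0,1,0,0,0,0,0,0,1,0,0,0,0,0,0,1,0,0,0,0,0,0,1,0,0,0,0,0,0,1,0,0,0,0,0,0,1,0,0,0,0,0,0,1],
)

```text
time_s: 13.3
position: [580.4, -77.7, 267.7]
ee_rot: [179.0, -54.7, 93.3]
ft_force: [0.5, 0.1, -0.6]
width: 0.003
```

```bash
python3 -c "
from h import *
f=np.load('side0.npz'); p,d,K,T=grab('side')
for n,a,D in(('before',f['p'],f['d']),('after',p,d)):
    P=cloud(D,K,T);m=np.zeros(D.shape,bool);m[190:305,235:380]=1
    m&=(a.max(-1)<50)&(P[...,2]<12)&(D>0);q=P[m];print(n,m.sum(),np.round(np.percentile(q[:,:2],[2,50,98],axis=0),1).tolist())
print(job.hand_in())"
```

```text
before 1186 [[401.9, -149.8], [488.6, 166.1], [668.4, 188.4]]
after 987 [[401.6, -155.6], [474.4, 168.1], [678.7, 188.9]]
the job is handed in; nothing more can be done
None
```

The divider now lies flat on the left-hand pages, and the job is handed in at about 13.4 s. I slid the shut fingertips under the tab and carried the divider round the ring axis to roughly 125–130°. I then held still and backed the fingers away while it sank the rest of the way on its own.

**Last checks:**
- **Divider:** the last scene picture shows the printed back sheet and tab on the left. The side camera measured its surface at 34–35 mm above the bench; 35.5 mm was expected.
- **Force:** the wrist readings at the end of each move stayed under about 1.5 N, and the hand is clear of everything.
- **Binder:** its cover edges in the side camera match those from the start to within about 1 mm. The other figures in that comparison (the middle and far ends of the dark-pixel spread) differed by up to 14 mm. I put this down to the tab covering part of the cover and to the dark power brick being counted in. The last picture shows no shift of the binder.
- **Other things on the bench:** the items next to the binder (hard drive, highlighter, power brick, label roll) look unmoved in the last pictures. I did not recheck the mug, code reader or screwdriver at the end.

One approach move stopped about 7 mm short in height, 4 mm in x and 1° in angle. I corrected the position before going under the tab.

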